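# Hold a drill out level over the chip cup

### The job

We are about to brush the chips off a drill before regrinding it: first stand the empty metal cup upright on the bench midway between the two V-blocks, in line with them, and let go of it. Then draw the longest of the three drills up out of the drill block, turn it to lie roughly level, and hold it up with its cutting point over the cup's mouth, well clear above the rim. Finish while still holding it there, still and touching nothing else, and leave the other drills, the brush, the jar and the can where they are.

Things in the scene. Friction and masses are not known exactly. Their poses are not given: they have to be found in the camera images.
- cup_center (a point): Centre (half-way up, 35 mm above its underside) of the empty, open, straight-sided aluminium cup: 60 mm outside diameter, 70 mm tall, wall 3 mm, about 0.13 kg, standing loose on the bench; z is its axis, up.
- vblock_mid (a point): Point on the bench surface exactly midway between the two steel V-blocks, where the cup's centre belongs; its y axis runs along the line from the right V-block to the left one.
- vblock_l: Left steel V-block, fixed to the bench: 80 mm (its x) by 45 mm (its y) by 55 mm tall, V groove along y; origin at the centre of its underside.
- vblock_r: Right steel V-block, the same, fixed, 210 mm from the left one along that one's -y (165 mm clear between them).
- block: Wooden drill block, fixed to the bench: 60 mm (x) by 200 mm (y) by 70 mm tall; origin at the centre of its underside, z up. Three vertical holes in a row along its y at -65, 0 and +65 mm, 20 mm wide, 55 mm deep (floor 15 mm above the bench). One drill stands point down in each; which is where varies.
- drill_center (a point): Centre (half-way along) of the longest drill: plain steel, loose, 180 mm long, 18 mm diameter throughout, about 0.25 kg, centre of mass here. It stands point down in a hole with 125 mm sticking out, shank end up (195 mm above the bench). z runs along it from the cutting point (90 mm along -z) to the shank end (90 mm along +z).
- drill_point (a point): The cutting point of the longest drill (its lower end as it stands in the block); z runs towards the shank end.
- drill: The longest drill; its origin and axes are those of its cutting point.
- cup: The cup; its origin is the centre of its underside.
- drill_mid_center (a point): Centre of the middle drill, same look and diameter, 125 mm long, standing in the block (its top 140 mm above the bench); leave it there.
- drill_short_center (a point): Centre of the shortest drill, 105 mm long, standing in the block (its top 120 mm above the bench); leave it there.
- brush: A hand brush about 150 mm long lying on the bench near the robot; leave it.
- jar: An amber glass jar, 60 mm wide, 90 mm tall, beyond the drill block; leave it. Origin at the centre of its underside.
- can: A grey closed can, 66 mm wide, 110 mm tall, at the left; leave it. Origin at the centre of its underside.
Things that resemble listed ones, but are neither listed nor needed, are in the scene too. What is shaped like the drill but blue or red is not meant.

How it is judged:
On the way, in this order (a step that is already met when the one before it is completed fails the run):
1. the cup stands upright on the bench midway between the V-blocks, let go, the longest drill still in the block (horizontal distance between cup_center and vblock_mid below 0.02 m and angle between cup_center's own z axis and vertical below 0.1 rad and height (world z) of cup_center below 0.039 m and contact force between each of the arm, the fingers and cup below 0.1 N and z of drill_point in the frame of block below 0.03 m), for 0.2 s.
2. the longest drill is drawn out of the block, its point above the block's top, held by the fingers (contact force between the fingers and drill above 1 N and height (world z) of drill_point above 0.073 m), for 0.1 s.
At the end, for the whole second after the job is handed in: Drill gripped, within 25 deg of level, at rest, touching nothing else, its point within 30 mm horizontally of the cup's axis and at least 100 mm above the bench (30 mm above the rim); cup upright on the bench, released, centre within 20 mm of the midpoint between the V-blocks (horizontal distance between cup_center and vblock_mid below 0.02 m and angle between cup_center's own z axis and vertical below 0.1 rad and height (world z) of cup_center below 0.039 m and contact force between each of the arm, the fingers, drill and cup below 0.1 N and contact force between the fingers and drill above 1 N and angle between drill_center's own z axis and vertical between 1.13 and 2.01 rad and horizontal distance between drill_point and cup_center below 0.03 m and height (world z) of each of drill_point, drill_center above 0.1 m and linear speed of drill below 0.03 m/s and angular speed of drill below 0.3 rad/s and contact force between drill and block below 0.1 N and contact force between drill and vblock_l below 0.1 N and contact force between drill and vblock_r below 0.1 N and contact force between drill and jar below 0.1 N and contact force between drill and can below 0.1 N and contact force between drill and brush below 0.1 N and contact force between drill and drill_mid below 0.1 N and contact force between drill and drill_short below 0.1 N); the arm keeps its last pose, push and grip.
It fails at once if one of the other drills is pulled or knocked more than 15 mm (distance of any of drill_mid_center, drill_short_center from where it was at the start of the episode above 0.015 m).
It fails at once if the brush, jar or can is moved more than 30 mm (distance of any of brush, jar, can from where it was at the start of the episode above 0.03 m).
It fails at once if the cup is tipped over (angle between cup_center's own z axis and vertical above 0.6 rad).
It also fails if it takes over 56 s, if anything falls off the work surface, if the arm or the gripper's body presses on something with over 40 N, if the wrist force passes 120 N, or if a joint passes its speed limit or range.

### The arm

A 6-joint arm with a two-finger parallel gripper is mounted at the origin on the work surface. World frame = base frame: x ahead of the robot, y to its left, z up, the work surface at z = 0. Lengths are in m, angles in rad, forces in N, time in s.
With the tool pointing down it reaches from about 0.35 to 1 m from the base axis. Payload 7.1 kg.
Tool frame: the origin (TCP) lies between the finger pads; the fingertips stand 22 mm ahead of it and the grasp point (between the pads) lies 3 mm ahead of it; z points along the fingers, y is the line along which they close (so a half turn about z gives the same grasp; the last joint's range is limited). The gripper opens to 85 mm and grips with 20 to 120 N. Pads are 22 mm wide; open, the fingers measure 114 mm over their backs; the gripper's body (76 mm by 85 mm) begins 54 mm behind the grasp point. The pads swing forward as they close: fully open they stand 13 mm farther back than shut.
Start: joints at [1.324, 0.423, 1.63, -0, 1.089, -0.019], TCP at [0.141, 0.609, 0.233] pointing down, gripper open.
Joint ranges: [-3, 3], [-0.9, 2.11], [0.09, 2.58], [-1.31, 4.45], [0.11, 2.69], [-2.54, 2.54]. Speed limits (rad/s): [2.39, 2.39, 3.01, 3.14, 3.14, 3.14].

### API

Orientations are given as a rotation vector (axis times angle).
In Python, from rig import manip gives the robot as it stands. The module is installed in compiled form; this text tells all that it offers. Calls block until the motion is done:
- manip.move_to(position, orientation): joint-space move of the TCP to a pose.
- manip.servo_line(position, orientation=None, rate=0.15): straight line of the TCP; orientation=None keeps the orientation; rate is the mean speed in m/s.
- manip.set_joints(angles): joint-space move.
- manip.command_gripper(opening, f_grip=None): finger opening in m; f_grip is the grip in N (None keeps the last); returns when the fingers have stopped.
- manip.hold(seconds).
- manip.solve_ik(position, orientation): joint angles nearest the present ones, or None.
- manip.camera(name): name is "scene" or "top"; returns a dict with "image" (384x512x3 uint8, red, green, blue), "fx", "fy", "cx", "cy" (pixels), "cam_to_world" (4x4, takes a point from camera to world coordinates). Camera axes: x right, y down, z forward; pixel columns grow to the right and rows downward; lengths in m; the calibration is good to about 2 mm. A picture is of the moment at which its call begins. There is no depth.
A pose or a line that the arm cannot do raises manip.IKError and nothing moves.
- manip.sign_off(): hands the job in; it is judged then, once.
Readings, each from a call of its own:
- manip.get_time(): time.
- manip.get_joint_positions(): joint angles.
- manip.get_joint_vel(): joint speeds.
- manip.get_tau(): joint torques, N m.
- manip.get_position(): TCP position.
- manip.get_ee_rot(): TCP orientation.
- manip.get_contact_force(): force on the tool from outside, world axes, zero at the start.
- manip.get_torque(): the same for the moment, N m.
- manip.get_width(): finger opening in m.
- manip.get_grip_force(): force on a finger pad.
Only numpy, scipy, OpenCV 4.12 (cv2) and the standard library are available. Lean on these libraries where they do the work, as an engineer would, in place of code of your own. Each camera call takes 0.05 s, during which the arm holds its last target. There are 200 camera calls.

## Working session

There is one attempt and no reset: what is moved stays moved. The work goes in short steps, each a Python script; the robot and the scene stay as the last script left them, time stands still between calls to the robot, and variables do not carry over. Pictures are saved under pics/ and viewed, at most 10 in all, crops included, and the job is handed in when it is done.

```bash
mkdir -p pics
python3 - <<'E'
from rig import manip
import cv2,pickle
d={}
for n in("scene","top"):
    c=manip.camera(n);d[n]=c
    cv2.imwrite(f"pics/{n}0.png",cv2.resize(c["image"][:,:,::-1],(800,600),interpolation=cv2.INTER_CUBIC))
    print(n,c["fx"],c["fy"],c["cx"],c["cy"]);print(c["cam_to_world"].round(4))
pickle.dump(d,open("cam0.pkl","wb"))
print(manip.get_ee_rot(),manip.get_time())
E
```

```text
scene 447.915941103262 447.915941103262 258.1727930926363 190.37813588261767
[[ 0.8423  0.3596 -0.4015  1.057 ]
 [ 0.5386 -0.5884  0.603  -0.7612]
 [-0.0193 -0.7242 -0.6893  0.9713]
 [ 0.      0.      0.      1.    ]]
top 431.44747000416294 431.44747000416294 246.68992452845504 191.79503142897104
[[-0.021  -0.9852  0.1703  0.3575]
 [-0.9997  0.0222  0.0048 -0.0015]
 [-0.0085 -0.1702 -0.9854  1.2765]
 [ 0.      0.      0.      1.    ]]
[-3.57023935e-01 -3.12104617e+00  2.20736007e-03] 0.1
```

View pics/scene0.png

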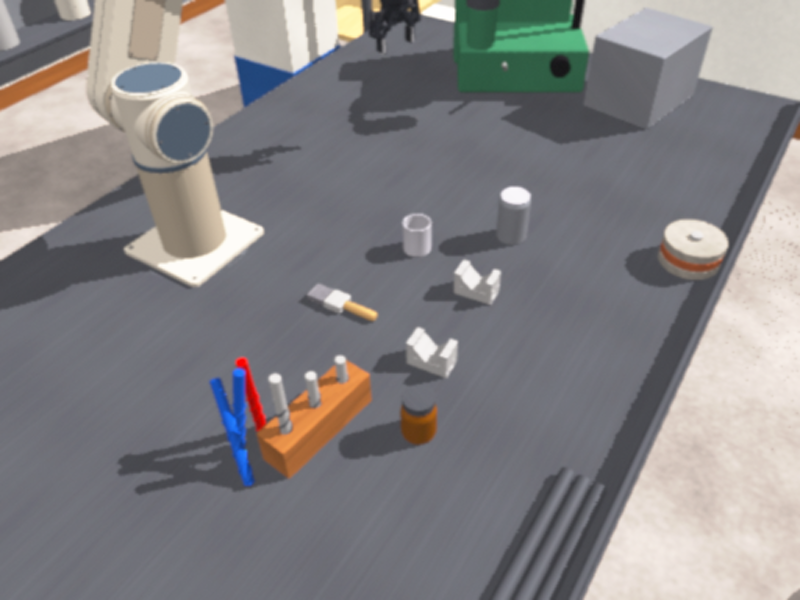

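View pics/top0.png

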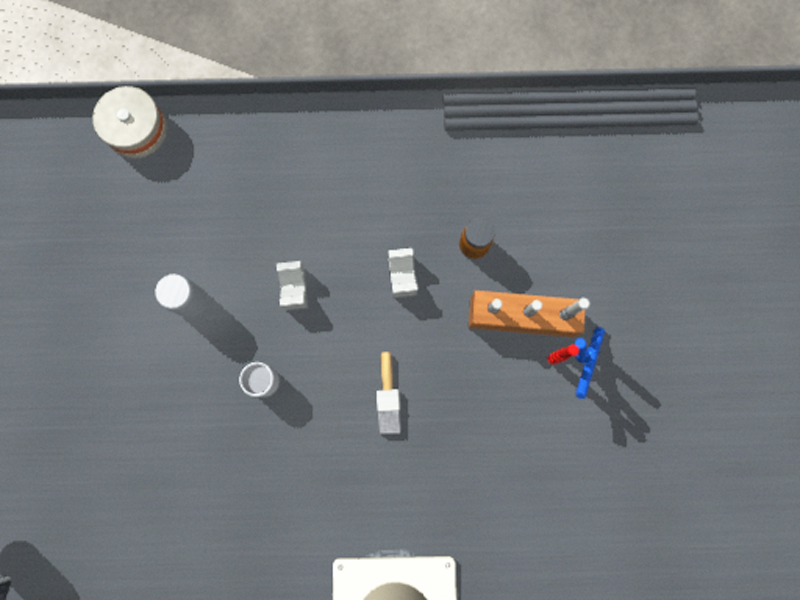

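The cup is at scene (417,235) / top (258,380). The V-blocks are at top (291,285) and (402,273), and the block is at top (528,312). The tallest grey drill is at scene (278,400) / top (575,308), with blue and red decoys beside it. The other grey drills, at scene (312,388) and (341,368), stick out less. I'll confirm with enlarged crops.

Run:
```python
import cv2,pickle,numpy as np
d=pickle.load(open("cam0.pkl","rb"))
s=d["scene"]["image"][215:320,120:260,::-1]; t=d["top"]["image"][150:270,160:400,::-1]
cv2.imwrite("pics/s1.png",cv2.resize(s,(800,600),interpolation=cv2.INTER_CUBIC))
cv2.imwrite("pics/t1.png",cv2.resize(t,(800,400),interpolation=cv2.INTER_CUBIC))
```

```text
(no output)
```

View pics/s1.png

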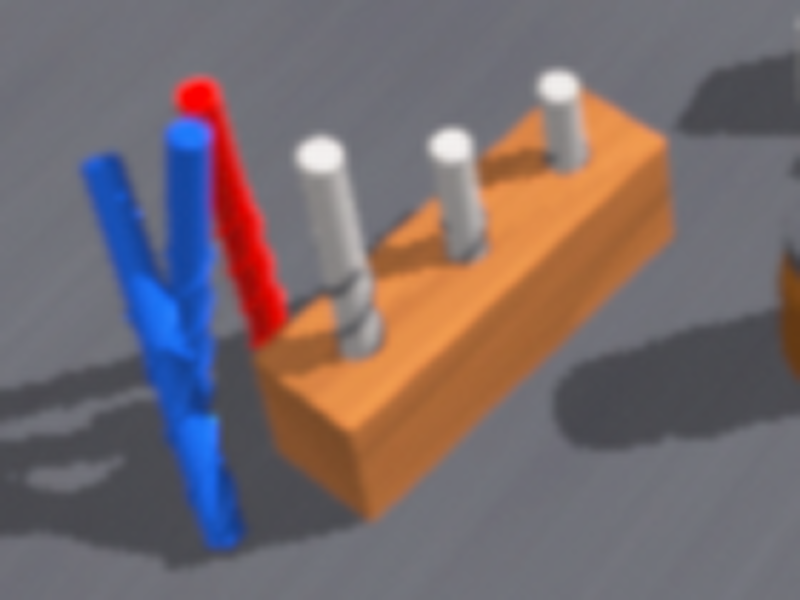

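View pics/t1.png

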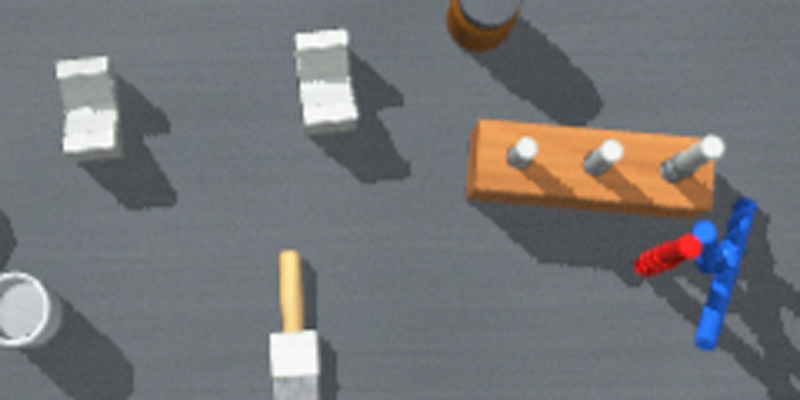

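Confirmed: the plain grey drill in the block's right-end hole, s1 (321,153) / t1 (711,147), sticks out furthest and is the longest. Red and blue decoys stand beside it on the robot's side, t1 (640–750, 200–345). Next I fit poses by silhouette in both views.

```bash
cat > h.py <<'E'
import numpy as np,cv2
from scipy.optimize import minimize
def proj(c,P):
    T=np.linalg.inv(c["cam_to_world"]);q=np.atleast_2d(P)@T[:3,:3].T+T[:3,3]
    return np.c_[c["fx"]*q[:,0]/q[:,2]+c["cx"],c["fy"]*q[:,1]/q[:,2]+c["cy"]]
def ray(c,uv,z):
    d=c["cam_to_world"][:3,:3]@np.array([(uv[0]-c["cx"])/c["fx"],(uv[1]-c["cy"])/c["fy"],1]);o=c["cam_to_world"][:3,3]
    return o+d*(z-o[2])/d[2]
def tri(cs,uvs):
    A=np.zeros((3,3));b=np.zeros(3)
    for c,uv in zip(cs,uvs):
        o=c["cam_to_world"][:3,3];d=ray(c,uv,0)-o;d/=np.linalg.norm(d);M=np.eye(3)-np.outer(d,d);A+=M;b+=M@o
    return np.linalg.solve(A,b)
def box(x,y,yaw,sx,sy,h,z0=0):
    c,s=np.cos(yaw),np.sin(yaw)
    return np.array([[x+c*a-s*b,y+s*a+c*b,z] for a in(-sx/2,sx/2) for b in(-sy/2,sy/2) for z in(z0,h)])
def cyl(x,y,r,h):
    t=np.linspace(0,2*np.pi,40);return np.array([[x+r*np.cos(a),y+r*np.sin(a),z] for a in t for z in(0,h)])
def comp(mask,uv,rad=6):
    n,l,st,ce=cv2.connectedComponentsWithStats(mask.astype(np.uint8));ls=l[int(uv[1])-rad:int(uv[1])+rad,int(uv[0])-rad:int(uv[0])+rad].ravel();ls=ls[ls>0]
    m=(l==np.bincount(ls).argmax());p=np.argwhere(m)[:,::-1].astype(np.int32)
    return cv2.convexHull(p).reshape(-1,2)
def hullcost(hull,pts):
    S=8;f=lambda p:cv2.fillConvexPoly(np.zeros((384*S//2,512*S//2),np.uint8),cv2.convexHull((p*S/2).astype(np.float32)).round().astype(np.int32).reshape(-1,2),1)
    a,b=f(hull+0.0),f(pts);return (a^b).sum()/a.sum()
def fit(obs,model,x0,step):
    F=lambda x:sum(hullcost(h,proj(c,P)) for (c,h),P in zip(obs,model(x)))
    S=np.array([x0]+[np.array(x0)+np.eye(len(x0))[i]*step[i] for i in range(len(x0))])
    r=minimize(F,x0,method="Nelder-Mead",options=dict(initial_simplex=S,maxiter=150));return r.x,r.fun/len(obs)
E
cat > meas.py <<'E'
import pickle;from h import *
d=pickle.load(open("cam0.pkl","rb"));s,t=d["scene"],d["top"]
g=lambda c:c["image"].astype(int)
br=lambda c,k:(g(c).min(2)>k)
k=.64
obs=[];kk=118
for c,uv in((s,(478,288)),(t,(291,290)),(s,(435,362)),(t,(402,280))): 
    h=comp(br(c,kk),(uv[0]*k,uv[1]*k));obs.append((c,h));print("vb",h.min(0),h.max(0))
def mv(x):
    u=np.array([-np.sin(x[2]),np.cos(x[2])])*.105
    L=box(x[0]+u[0],x[1]+u[1],x[2],.08,.045,.055);R=box(x[0]-u[0],x[1]-u[1],x[2],.08,.045,.055);return[L,L,R,R]
x0=(ray(t,(291*k,285*k),.03)+ray(t,(402*k,273*k),.03))/2
for ob in (obs,obs[0::2],obs[1::2]):
    m=mv if len(ob)==4 else (lambda x:mv(x)[::2])
    print("vmid",*fit(ob,m,[x0[0],x0[1],-.05],[.01,.01,.1]))
ob=[(s,comp(br(s,118),(417*k,240*k))),(t,comp(br(t,118),(258*k,380*k)))]
print([ (h.min(0),h.max(0)) for _,h in ob])
x0=ray(t,(258*k,380*k),.05)
print("cup",*fit(ob,lambda x:[cyl(x[0],x[1],.03,.07)]*2,x0[:2],[.01,.01]))
for n,z,a,b in(("long",.195,(321,153),(711,147)),("mid",.14,(451,145),(608,151)),("short",.12,(559,86),(524,149))):
    ps=(120+a[0]*.175,215+a[1]*.175);pt=(160+b[0]*.3,150+b[1]*.3)
    print(n,ray(s,ps,z).round(4),ray(t,pt,z).round(4),tri([s,t],[ps,pt]).round(4))
om=lambda c:(g(c)[...,0]-g(c)[...,2]>45)&(g(c)[...,1]>35)
ob=[(s,comp(om(s),(320*k,430*k))),(t,comp(om(t),(500*k,315*k)))]
print([ (h.min(0),h.max(0)) for _,h in ob])
x0=ray(t,(528*k,312*k),.07)
print("block",*fit(ob,lambda x:[box(x[0],x[1],x[2],.06,.2,.07)]*2,[x0[0],x0[1],0.],[.01,.01,.1]))
# decoys: tips
P=lambda a,b:tri([s,t],[(120+a[0]*.175,215+a[1]*.175),(160+b[0]*.3,150+b[1]*.3)]).round(3)
print("red top",P((196,95),(690,246)),"blue vert top",P((189,135),(704,232)),"blue end",P((105,165),(706,340)),"blue low end",P((225,540),(745,207)))
print("jar",ray(t,(478*k,233*k),.09),"can",ray(t,(173*k,290*k),.11))
E
python3 meas.py
```

```text
vb [290 165] [321 195]
vb [175 162] [195 195]
vb [259 208] [293 242]
vb [248 158] [267 187]
vmid [0.61916265 0.0778425  0.07689478] 0.11715265936144865
vmid [0.61751101 0.07875296 0.08493616] 0.07692604625264937
vmid [0.62180919 0.07796188 0.07471956] 0.1293507404541779
[(array([256, 135], dtype=int32), array([277, 164], dtype=int32)), (array([153, 231], dtype=int32), array([177, 253], dtype=int32))]
cup [0.42998659 0.24139777] 0.10722405238693669
long [ 0.5377 -0.3201  0.195 ] [ 0.5313 -0.317   0.195 ] [ 0.5331 -0.3178  0.1895]
mid [ 0.5451 -0.2564  0.14  ] [ 0.5387 -0.2508  0.14  ] [ 0.5402 -0.2521  0.1325]
short [ 0.5526 -0.1923  0.12  ] [ 0.5451 -0.187   0.12  ] [ 0.5471 -0.1876  0.112 ]
[(array([150, 228], dtype=int32), array([237, 305], dtype=int32)), (array([300, 186], dtype=int32), array([373, 215], dtype=int32))]
block [ 0.54083187 -0.25401531 -0.106391  ] 0.20789986705377914
red top [ 0.457 -0.306  0.167] blue vert top [ 0.467 -0.32   0.162] blue end [ 0.393 -0.325  0.1  ] blue low end [ 0.51  -0.399 -0.002]
jar [ 0.68161356 -0.16627579  0.09      ] can [0.58491258 0.37873279 0.11      ]
```

```bash
cat >> h.py <<'E'
from scipy.spatial.transform import Rotation as Rn
def rv(z,y):
    z=np.array(z,float);z/=np.linalg.norm(z);y=np.array(y,float);y-=z*(y@z);y/=np.linalg.norm(y)
    return Rn.from_matrix(np.c_[np.cross(y,z),y,z]).as_rotvec()
def down(psi): return rv((0,0,-1),(np.cos(psi),np.sin(psi),0))
def best(manip,p,rots):
    q0=manip.get_joint_positions();c=[(np.abs(np.array(q)-q0).max(),r) for r in rots if (q:=manip.solve_ik(p,r)) is not None]
    return min(c,key=lambda e:e[0])
E
python3 - <<'E'
from rig import manip
from h import *
C=np.array([.430,.2414]);V=np.array([.619,.078])
d,r=best(manip,[*C,.18],[down(.077),down(.077+np.pi)]);print(d)
manip.command_gripper(.085,30)
manip.move_to([*C,.18],r);manip.servo_line([*C,.045],r)
manip.command_gripper(0.0,30)
print(manip.get_width(),manip.get_grip_force(),manip.get_contact_force())
if manip.get_width()>.05:
    manip.servo_line([*C,.16],r,.2)
    manip.servo_line([*V,.16],r,.2)
    manip.servo_line([*V,.047],r,.1)
print(manip.get_width(),manip.get_contact_force(),manip.get_position(),manip.get_time())
E
```

```text
0.8366011114758103
0.059468135472523664 30.64207697287202 [-3.19279528  0.65100031  7.86019711]
0.059138725680349516 [ 0.30153572  0.24082834 -1.4889635 ] [0.61957769 0.07805016 0.04756342] 6.85
```

Run:
```python
from rig import manip
from h import *
V=np.array([.619,.078]);z=.047
while manip.get_contact_force()[2]<0.5 and z>.04:
    z-=.001;manip.servo_line([*V,z],rate=.02)
print(z,manip.get_contact_force())
manip.command_gripper(.085);manip.hold(.2)
manip.servo_line([*V,.2],rate=.15);
# clear the view
manip.set_joints([-.5]+list(manip.get_joint_positions()[1:]))
c=manip.camera("top");s=manip.camera("scene")
import pickle;pickle.dump(dict(top=c,scene=s),open("cam1.pkl","wb"))
a=s["image"][120:260,200:340,::-1];b=c["image"][130:270,160:300,::-1]
cv2.imwrite("pics/p2.png",cv2.resize(np.hstack([a,b]),(800,400),interpolation=cv2.INTER_CUBIC))
print(manip.get_time())
```

```text
0.045 [-3.31540274  0.06303827  8.65784707]
10.6083
```

View pics/p2.png

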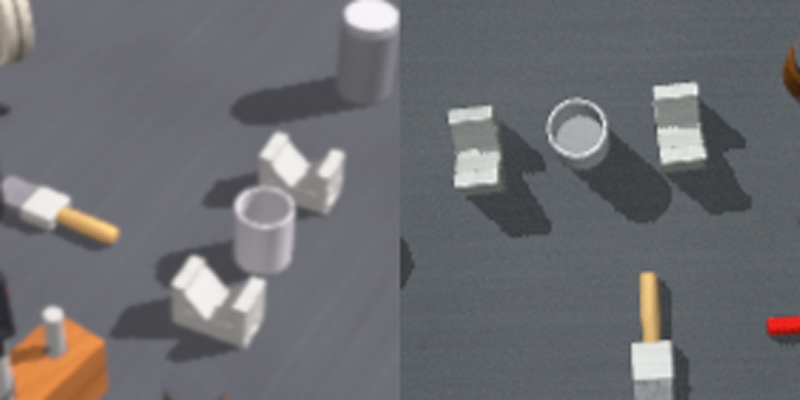

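The cup stands between the V-blocks: rim at p2 right (577,125), blocks at (475,148) and (680,123). A red decoy now shows at (785,325), so my sweep went too near the drill area. I'll check before moving anything else.

Run:
```python
import pickle;from h import *
d=pickle.load(open("cam1.pkl","rb"));
a=d["scene"]["image"][180:330,90:290,::-1];b=d["top"]["image"][150:300,250:450,::-1]
cv2.imwrite("pics/p3.png",cv2.resize(np.hstack([a,b]),(800,300),interpolation=cv2.INTER_CUBIC))
from rig import manip
print(manip.get_position(),manip.get_contact_force(),manip.get_joint_positions())
```

```text
[ 0.5531323  -0.28702741  0.19892664] [ 0.79446231  0.73960245 -0.66118905] [-4.97867769e-01  4.59652180e-01  1.65821473e+00  2.61592597e-04
  1.02563597e+00  2.93118416e-02]
```

View pics/p3.png

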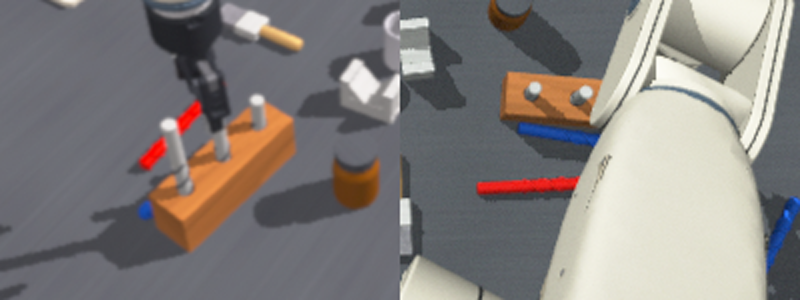

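The three grey drills still stand, but the decoys (red, blue) have toppled onto the bench, which breaks no rule. I'll go straight up, clear the view and measure the drills again.

Run:
```python
from rig import manip
from h import *
import pickle
p=manip.get_position();manip.servo_line([p[0],p[1],.36],rate=.25)
q=list(manip.get_joint_positions());q[0]=.1;manip.set_joints(q)
d={n:manip.camera(n) for n in("top","scene")};pickle.dump(d,open("cam2.pkl","wb"))
a=d["scene"]["image"][210:310,120:260,::-1];b=d["top"]["image"][170:270,270:410,::-1]
cv2.imwrite("pics/p4.png",np.vstack([cv2.resize(i,(420,300),interpolation=cv2.INTER_CUBIC) for i in(a,b)]))
print(manip.get_time())
```

```text
12.875
```

View pics/p4.png

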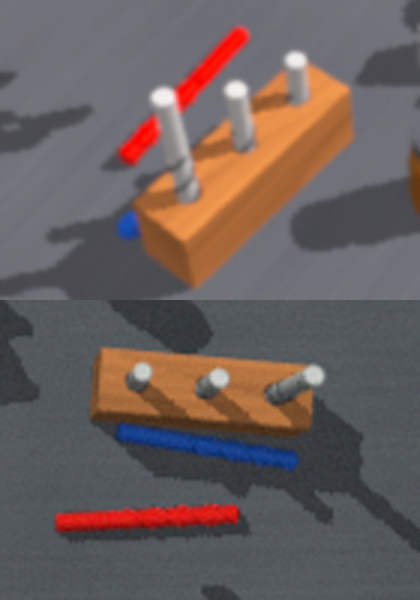

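The long drill still stands, top at p4 (162,97) in scene and (314,376) in top. The other drills are upright, and red and blue lie flat by the block. I'll triangulate and plan the final pose.

Run:
```python
from rig import manip
from h import *
import pickle
d=pickle.load(open("cam2.pkl","rb"));s,t=d["scene"],d["top"]
S=lambda a:(120+(a[0]+.5)/3-.5,210+(a[1]+.5)/3-.5);T=lambda a:(270+(a[0]+.5)/3-.5,170+(a[1]-300+.5)/3-.5)
for n,z,a,b in(("long",.195,(162,97),(314,376)),("mid",.14,(235,90),(217,379)),("short",.12,(295,61),(142,372)),("longbase",.07,(187,192),(277,392))):
    print(n,ray(s,S(a),z).round(4),ray(t,T(b),z).round(4),tri([s,t],[S(a),T(b)]).round(4))
k=2.857
print("cup rim",ray(s,(200+264.5/k-.5,120+205.5/k-.5),.07).round(4),ray(t,(160+177.5/k-.5,130+125.5/k-.5),.07).round(4))
# final-pose search
V=np.array([.619,.078]);g=.135 # point ahead of the TCP
q0=np.array(manip.get_joint_positions())
for tilt in(0,12):
  for h in range(-180,180,20):
    z=np.array([np.cos(np.radians(h))*np.cos(np.radians(tilt)),np.sin(np.radians(h))*np.cos(np.radians(tilt)),-np.sin(np.radians(tilt))])
    for nm,y in(("horiz",np.cross(z,[0,0,1])),("vert",[0,0,1.])):
      for sg in(1,-1):
        q=manip.solve_ik(np.r_[V,.19]-z*g,rv(z,sg*np.array(y)))
        if q is not None: print(tilt,h,nm,sg,np.round(q,2))
```

```text
long [ 0.5333 -0.3236  0.195 ] [ 0.5289 -0.3195  0.195 ] [ 0.5298 -0.3209  0.19  ]
mid [ 0.5418 -0.2559  0.14  ] [ 0.5369 -0.2496  0.14  ] [ 0.5377 -0.2514  0.133 ]
short [ 0.5528 -0.1919  0.12  ] [ 0.548  -0.1866  0.12  ] [ 0.549  -0.1876  0.1136]
longbase [ 0.5323 -0.3197  0.07  ] [ 0.5343 -0.3205  0.07  ] [ 0.5337 -0.3203  0.0718]
cup rim [0.6186 0.0749 0.07  ] [0.621  0.0749 0.07  ]
0 -120 horiz 1 [ 0.49  1.3   0.7  -0.99  2.45 -2.43]
0 -120 horiz -1 [ 0.49  1.3   0.7  -0.99  2.45  0.71]
0 -120 vert 1 [ 0.49  1.3   0.7  -0.99  2.45  2.28]
0 -120 vert -1 [ 0.49  1.3   0.7  -0.99  2.45 -0.86]
0 -100 horiz 1 [ 0.62  1.15  1.05 -1.03  2.18 -2.33]
0 -100 horiz -1 [ 0.62  1.15  1.05 -1.03  2.18  0.81]
0 -100 vert 1 [ 0.62  1.15  1.05 -1.03  2.18  2.38]
0 -100 vert -1 [ 0.62  1.15  1.05 -1.03  2.18 -0.76]
0 -80 horiz 1 [ 0.73  1.02  1.4  -1.13  1.93 -2.21]
0 -80 horiz -1 [ 0.73  1.02  1.4  -1.13  1.93  0.93]
0 -80 vert 1 [ 0.73  1.02  1.4  -1.13  1.93  2.5 ]
0 -80 vert -1 [ 0.73  1.02  1.4  -1.13  1.93 -0.64]
0 -60 horiz 1 [ 0.83  0.92  1.74 -1.3   1.71 -2.04]
0 -60 horiz -1 [ 0.83  0.9
[... 3391 characters left out ...]
 1.65 -2.53]
12 80 vert -1 [-0.58  0.79  1.68  1.13  1.65  0.61]
12 100 horiz 1 [-0.47  0.93  1.34  0.97  1.9  -0.87]
12 100 horiz -1 [-0.47  0.93  1.34  0.97  1.9   2.27]
12 100 vert 1 [-0.47  0.93  1.34  0.97  1.9  -2.44]
12 100 vert -1 [-0.47  0.93  1.34  0.97  1.9   0.7 ]
12 120 horiz 1 [-0.35  1.07  1.01  0.86  2.16 -0.83]
12 120 horiz -1 [-0.35  1.07  1.01  0.86  2.16  2.31]
12 120 vert 1 [-0.35  1.07  1.01  0.86  2.16 -2.4 ]
12 120 vert -1 [-0.35  1.07  1.01  0.86  2.16  0.74]
12 140 horiz 1 [-0.22  1.22  0.67  0.77  2.43 -0.83]
12 140 horiz -1 [-0.22  1.22  0.67  0.77  2.43  2.31]
12 140 vert 1 [-0.22  1.22  0.67  0.77  2.43 -2.4 ]
12 140 vert -1 [-0.22  1.22  0.67  0.77  2.43  0.74]
```

Run:
```python
from rig import manip
from h import *
D=np.array([.532,-.321])
d,r=best(manip,[*D,.36],[down(-.107),down(-.107+np.pi)])
manip.command_gripper(.045,40)
manip.move_to([*D,.36],r);manip.servo_line([*D,.158],r,.12)
print(manip.get_contact_force())
manip.command_gripper(0.0,100)
print(manip.get_width(),manip.get_grip_force(),manip.get_contact_force(),manip.get_joint_positions())
z=.158
for z in(.17,.2,.25,.34,.38):
    manip.servo_line([*D,z],r,.1 if z<.25 else .2);print(z,manip.get_contact_force().round(2),round(manip.get_width(),4))
print(manip.get_position(),manip.get_time())
```

```text
[ 0.23659874 -0.48608163 -0.24160396]
0.015716249958377847 97.41418388206512 [0.1788068  0.24065852 3.02034555] [-5.61980406e-01  5.06841667e-01  1.68859765e+00  1.01894104e-04
  9.44816928e-01 -4.55024607e-01]
0.17 [ 0.39  0.29 -1.94] 0.0161
0.2 [ 1.47  0.71 -2.11] 0.0159
0.25 [-0.65 -0.38 -2.08] 0.0158
0.34 [ 0.22 -0.12 -3.24] 0.0156
0.38 [-0.27  0.77 -2.88] 0.0159
[ 0.53185259 -0.3208994   0.3788005 ] 19.125
```

Run:
```python
from rig import manip
from h import *
h,ti=np.radians(80),np.radians(8);z=np.array([np.cos(h)*np.cos(ti),np.sin(h)*np.cos(ti),-np.sin(ti)])
C=np.array([.620,.0765]);g=.143
tg=lambda zz:np.r_[C,zz]-z*g
d,r=best(manip,tg(.30),[rv(z,[0,0,1]),rv(z,[0,0,-1])]);print(d,manip.solve_ik(tg(.30),r))
manip.move_to(tg(.30),r);manip.servo_line(tg(.19),r,.1);manip.hold(.3)
d={n:manip.camera(n) for n in("top","scene")}
import pickle;pickle.dump(d,open("cam3.pkl","wb"))
a=d["scene"]["image"][90:260,180:350,::-1];b=d["top"]["image"][130:300,160:330,::-1]
cv2.imwrite("pics/p5.png",cv2.resize(np.hstack([a,b]),(800,400),interpolation=cv2.INTER_CUBIC))
for c in d.values(): print(proj(c,np.r_[C,.19]),proj(c,np.r_[C,.07]))
print(manip.get_contact_force(),manip.get_torque(),manip.get_width(),manip.get_grip_force(),manip.get_position(),tg(.19),manip.get_time())
```

```text
1.1945832648576906 [-0.59690646  0.67473427  1.65695107  1.17189747  1.77013401  0.73950531]
[[217.96258209 163.96685941]] [[221.07062456 173.77275194]]
[[294.25583882 159.41106852]] [[292.76141663 191.27614632]]
[ 0.33919298 -0.44650454 -3.15435657] [-0.98366004  0.18751408  0.03830418] 0.015594103573217836 98.62477726768702 [ 0.59543545 -0.06298646  0.21009651] [ 0.59540997 -0.06295699  0.20990175] 21.875
```

View pics/p5.png

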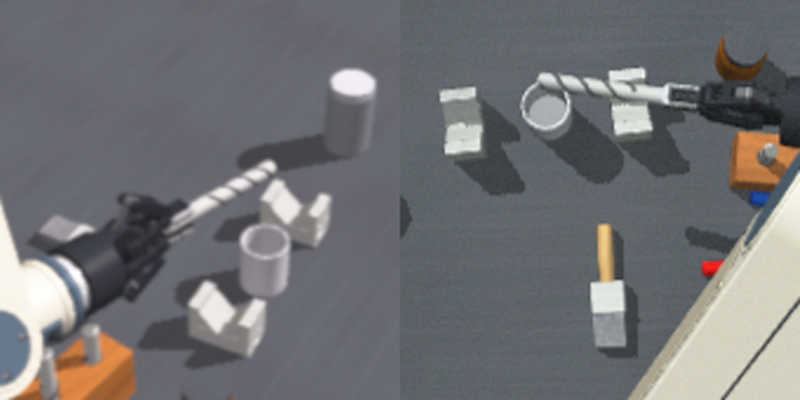

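The drill is held nearly level. Its point, at p5 (270,166) in scene and (540,78) in top, is within about 5 mm of the aim point over the cup's axis and roughly 120 mm above the rim. The cup stands upright at p5 (265,260), clear between the V-blocks. Handing in.

Run:
```python
from rig import manip
manip.hold(.5);print(abs(manip.get_joint_vel()).max(),manip.get_grip_force())
print(manip.sign_off())
```

```text
0.0016959769298053675 98.62470571417361
the job is handed in; nothing more can be done
None
```

I handed the job in with the cup standing midway between the V-blocks and the longest drill held still, about 8° off level, its point roughly 120 mm above the cup's rim; on the way the upright red and blue decoys toppled onto the bench, apparently from my arm sweep, and the hand-in returned no verdict.

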